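# Clamp a sensor housing with the guarded knob

## Robot

A 6-joint arm with a two-finger parallel gripper is mounted at the origin on the work surface. World frame = base frame: x ahead of the robot, y to its left, z up, the work surface at z = 0. Lengths are in m, angles in degrees, forces in N, time in s.
With the tool pointing down it reaches from about 0.35 to 0.875 m from the base axis. Payload 4.2 kg.
Tool frame: the origin (TCP) lies on the centre line of the jaws, within the pads' length; the fingertips stand 8 mm ahead of it and the grasp point (between the pads) lies 11 mm behind it; z points along the fingers, x is the direction in which the jaws open and shut, and the axes are right-handed (so a half turn about z gives the same grasp; the last joint's range is limited). The gripper opens to 87 mm and grips with 3 to 60 N. Pads are 19 mm wide; open, the fingers measure 117 mm over their backs; the gripper's body (75 mm by 190 mm) begins 51 mm behind the grasp point.
Start: joints at [-62.361, 22.042, 0.453, 0, -68.411, -14.817], TCP at [0.139, -0.609, 0.231] pointing down, gripper open.
Joint ranges: [-179.83, 179.83], [-69.29, 118.12], [-61.27, 80.66], [-181.25, 117.63], [-171.15, -9.14], [-177.46, 177.46]. Speed limits (degrees/s): [159.86, 159.86, 180, 180, 180, 180].

## Interface

Orientations are given as [roll, pitch, yaw] about the fixed x, y, z axes, in that order (R = Rz(yaw) Ry(pitch) Rx(roll)).
In Python, from rig import ctrl gives the robot as it stands. The module is installed in compiled form; this text tells all that it offers. Calls block until the motion is done:
- ctrl.goto(position, orientation): joint-space move of the TCP to a pose.
- ctrl.move_linear(position, rotation=None, v=0.15): straight line of the TCP; rotation=None keeps the orientation; v is the mean speed in m/s.
- ctrl.movej(angles): joint-space move.
- ctrl.gripper_open() and ctrl.close(): open the fingers fully, or close them until they stop; the grip force is fixed at half the most.
- ctrl.pause(seconds).
- ctrl.ik(position, orientation): joint angles nearest the present ones, or None.
- ctrl.get_obs(): the state.
- ctrl.get_image(name): name is "scene" or "top"; returns the picture (400x640x3 uint8, blue, green, red); there is no depth.
- ctrl.get_calibration(name): a dict with "vertical_fov" (degrees; the focal length in pixels is half the picture's height over the tangent of half this angle, whatever the lens; pixels are square), "cx", "cy" (the principal point, pixels), "dist_coeffs" ([k1, k2, p1, p2, k3] as OpenCV has them; the pictures are not rectified), "R" (3x3) and "t" (3): a world point X has camera coordinates R X + t. Camera axes: x right, y down, z forward; pixel columns grow to the right and rows downward; lengths in m; the calibration is good to about 2 mm. A picture is of the moment at which its call begins. get_calibration takes no time and is no camera call.
A pose or a line that the arm cannot do raises ctrl.PlanningError and nothing moves.
- ctrl.finish_job(): hands the job in, once; it reports no verdict.
The state is a dict: "clock": time; "joint_positions": joint angles; "joint_velocities": joint speeds; "joint_efforts": joint torques, N m; "position": TCP position; "eef_rot": TCP orientation; "wrist_force": force on the tool from outside, world axes, zero at the start; "ft_torque": the same for the moment, N m; "opening": opening from 0.0 (shut) to 1.0 (fully open).
Only numpy, scipy, OpenCV 4.12 (cv2) and the standard library are available. Lean on these libraries where they do the work, as an engineer would, in place of code of your own. Each camera call takes 0.05 s, during which the arm holds its last target. There are 200 camera calls.

## Task

Stand the loose white housing upright in the nest of the assembly clamp, between the rubber pad and the V-stop, and let go of it. Then reach into the collar and turn the recessed knob clockwise until the pad holds the housing against the V-stop with about 12 N (6 to 20 N is good; 28 N crushes it), and leave it clamped with your hand clear. Do not lean on the guard collar, and leave the bell shade, screwdriver and spool where they are.

Things in the scene. Friction and masses are not known exactly. Their poses are not given: they have to be found in the camera images.
- housing: The part to clamp: plain white plastic cylinder, 44 mm diameter, 64 mm high, about 0.12 kg, with a shallow 6 mm recess in its top. Stands loose on the bench, apart from the clamp. Origin: centre of its underside, z up.
- clamp: Assembly clamp fixed to the bench: grey base box 104 x 104 mm, 34 mm high, with the guard collar and knob on top and the nest on its +y side. Origin: centre of the box's underside, right below the knob's axis, z up. In its frame an aluminium bed reaches from y = 56 to 168 mm (70 mm wide in x, top at z = 10 mm), give or take 4 mm in y.
- pad_rest (a point): Fixed point of the clamp (x 0, y 85, z 24 mm; axes parallel to the clamp's): middle of the rubber pad's face when the knob is at its start. The pad (20 mm wide, on a 12 mm steel rod) moves from here along +y, 12 mm per radian of clockwise knob turn. It is sprung on the rod, 12 N/mm: once the housing is home, force grows 144 N per radian. It slides the standing housing along the bed into the V.
- v_home (a point): Fixed point of the clamp (x 0, y 118, z 10 mm; axes parallel to the clamp's): where the underside's middle of a housing pushed home in the steel V-stop lies, give or take 4 mm along y: bed and V-stop are set anew for each batch and this is not measured. The V opens towards the pad (120 degrees), stands 24 mm above the bed and is 46 mm wide in x.
- nest (a point): Point on the top of the bed where the middle of the housing's underside should be set down: clamp x 0, y 111, z 10 mm; axes parallel to the clamp's. A housing standing there has 4 mm free to the pad and 3 to 11 mm to the V-stop along y.
- knob_grip (a point): Point on the knob's axis 24 mm above the well's floor, a good height to grip; turns with the knob, x along the blade, z up. The knob is a black upright blade 36 mm long (x), 14 mm thick (y: grip it across this), its top 14 mm above this point, on a disc 30 mm wide, 3 mm high. At the start the blade points 0.7 rad anticlockwise of the clamp's x axis.
- knob (a joint): How far the knob is turned clockwise seen from above, rad: 0 at the start, at most 1.9; it can be turned back. The housing comes home at 0.58 to 1.25. Even friction of 0.26 N m, enough to hold the clamp tight when let go; while tightening, the pad's force adds 0.012 N m per newton to the moment needed.
- guard: Round aluminium collar around the knob, fixed: outside diameter 104 mm, inside 86 mm, 48 mm high, standing on the base box with its rim at 82 mm above the bench, 10 mm above the knob's top. Origin: centre of its lower edge. The fingers must reach down inside it part-open (a gripper opened wide does not fit); more than 20 N on it is leaning on it.
- bell: Bystander: aluminium bell-shaped shade, 72 mm wide, 75 mm high, standing loose. Origin: centre of its underside.
- driver: Bystander: orange-handled screwdriver, 170 mm long, lying loose. Origin: under its middle, x along it.
- spool: Bystander: grey spool of wire, 52 mm wide, 40 mm high, standing loose. Origin: centre of its underside.
Not all that is in view belongs to the job. Leave any purple look-alike of the housing alone.

How it is judged (in metres and radians):
On the way, in this order (a step that is already met when the one before it is completed fails the run):
1. the housing stands upright in the nest (angle between housing's own z axis and vertical below 0.06 rad and z of housing in the frame of nest between -0.004 and 0.004 m and x of housing in the frame of nest between -0.007 and 0.007 m and y of housing in the frame of nest between -0.006 and 0.014 m), for 0.2 s.
2. the clamp's pad presses the housing against the V-stop with more than 6 N, the fingers off the housing (contact force between housing and clamp above 6 N and contact force between the fingers and housing below 0.5 N), for 0.2 s.
At the end, for the whole second after the job is handed in: The housing stands upright (within 0.06 rad) on the bed, within 7 mm of the nest's middle line and 0 to 14 mm from the nest point towards the V-stop, at rest, and the clamp presses it with 6 to 20 N (angle between housing's own z axis and vertical below 0.06 rad and z of housing in the frame of nest between -0.004 and 0.004 m and x of housing in the frame of nest between -0.007 and 0.007 m and y of housing in the frame of nest between 0 and 0.014 m and contact force between housing and clamp between 6 and 20 N and linear speed of housing below 0.01 m/s); the robot touches nothing.
It fails at once if the clamp and the housing press on each other with more than 28 N (contact force between housing and clamp above 28 N).
It fails at once if the robot presses on the guard collar with more than 20 N (contact force between any of the fingers, the arm and guard above 20 N).
It fails at once if the bell shade is moved by more than 20 mm (distance of bell from where it was at the start of the episode above 0.02 m).
It fails at once if the screwdriver is moved by more than 20 mm (distance of driver from where it was at the start of the episode above 0.02 m).
It fails at once if the wire spool is moved by more than 20 mm (distance of spool from where it was at the start of the episode above 0.02 m).
It also fails if it takes over 72 s, if anything falls off the work surface, if the arm or the gripper's body presses on something with over 40 N, if the wrist force passes 120 N, or if a joint passes its speed limit or range.

## Working session

There is one attempt and no reset: what is moved stays moved. The work goes in short steps, each a Python script; the robot and the scene stay as the last script left them, time stands still between calls to the robot, and variables do not carry over. Pictures are saved under pics/ and viewed, about 8 in all and at most 12, crops included, and the job is handed in when it is done.

```bash
mkdir -p pics
python3 - <<'E'
from rig import ctrl
import cv2
for n in("scene","top"):
    cv2.imwrite(f"pics/{n}0.png",ctrl.get_image(n)); print(n,ctrl.get_calibration(n))
print(ctrl.get_obs())
E
```

```text
scene {'vertical_fov': 50.47607974756445, 'cx': 324.7159466258226, 'cy': 199.9412846446212, 'dist_coeffs': array([-0.0873519,  0.       ,  0.       ,  0.       ,  0.       ]), 'R': array([[ 0.73751992,  0.67512671,  0.01638002],
       [ 0.39246648, -0.40874623, -0.82395181],
       [-0.5495766 ,  0.61410948, -0.56642309]]), 't': array([-0.4502457 , -0.16757798,  1.29377991])}
top {'vertical_fov': 52.25725006765827, 'cx': 314.9561248419299, 'cy': 199.1658265188208, 'dist_coeffs': array([0.02974204, 0.        , 0.        , 0.        , 0.        ]), 'R': array([[-0.00747269, -0.99980069,  0.01851307],
       [-0.99432164,  0.00546384, -0.10627617],
       [ 0.10615384, -0.01920212, -0.99416429]]), 't': array([-0.01867961,  0.5970707 ,  1.01608591])}
{'clock': 0.1, 'joint_positions': array([-6.23583958e+01,  2.20868375e+01,  3.87529438e-01, -2.62834367e-02,
       -6.84095936e+01, -1.48167016e+01]), 'joint_velocities': array([ 0.03843272,  0.02497471,  0.12144749,  0.11184546, -0.05467881,
       -0.09467425]), 'joint_efforts': array([-6.79236964e-04, -3.91689920e+01,  1.87933248e+01,  4.23189014e+00,
        1.34301532e-02, -7.32484204e-05]), 'position': array([ 0.13864283, -0.60889799,  0.22956084]), 'eef_rot': array([-1.79995759e+02, -1.11527676e-01,  1.02815204e+02]), 'wrist_force': array([-0.50978123,  0.28889978,  0.85517087]), 'ft_torque': array([-0.05011283, -0.00360897, -0.05761423]), 'opening': 0.9989993095777755}
```

View pics/scene0.png

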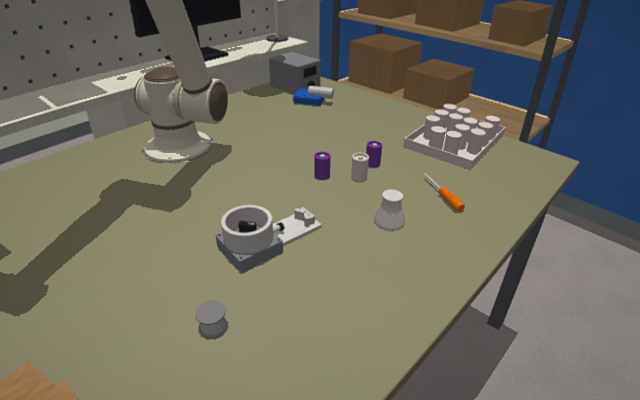

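View pics/top0.png

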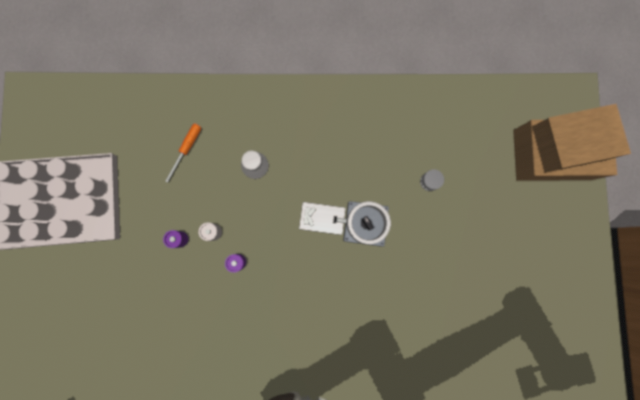

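Things that could be taken for the housing:
- the loose white cylinder, scene (360,166), top (208,231)
- the purple look-alikes, scene (322,165) and (374,153), top (235,263) and (174,239)
- the white cylinders in the tray, scene (455,130)
- the white-topped bell, scene (390,208), top (252,160)

I choose the loose white one outside the tray. Next I'll check it in close crops of it and the clamp.

```bash
cat > h.py <<'E'
import numpy as np, cv2
from rig import ctrl
def cal(n):
    c=ctrl.get_calibration(n); f=200/np.tan(np.radians(c["vertical_fov"]/2))
    return np.array([[f,0,c["cx"]],[0,f,c["cy"]],[0,0,1]]),c["dist_coeffs"],np.array(c["R"]),np.array(c["t"])
def ray(n,px,z):
    "pixels -> world points on plane z"
    K,d,R,t=cal(n)
    p=cv2.undistortPoints(np.float64(px).reshape(-1,1,2),K,d)[:,0]
    D=np.c_[p,np.ones(len(p))]@R; o=-R.T@t
    return o+D*((z-o[2])/D[:,2])[:,None]
def proj(n,X):
    K,d,R,t=cal(n)
    return cv2.projectPoints(np.float64(X).reshape(-1,1,3),cv2.Rodrigues(R)[0],t,K,d)[0][:,0]
E
python3 - <<'E'
import cv2,numpy as np
from h import *
t=cv2.imread("pics/top0.png");s=cv2.imread("pics/scene0.png")
a=cv2.resize(t[190:280,150:270],(480,360),interpolation=cv2.INTER_CUBIC)
b=cv2.resize(t[190:256,294:404],None,fx=7,fy=7,interpolation=cv2.INTER_CUBIC)[:460,:770]
cv2.imwrite("pics/b.png",b)
c=cv2.resize(s[130:275,205:405],None,fx=4,fy=4,interpolation=cv2.INTER_CUBIC); cv2.imwrite("pics/c.png",c)
# white blobs in top view
hsv=cv2.cvtColor(t,cv2.COLOR_BGR2HSV)
m=((hsv[...,2]>125)&(hsv[...,1]<60)).astype(np.uint8)
n,l,st,ce=cv2.connectedComponentsWithStats(m)
for i in range(1,n):
    if st[i,4]>40:print("white",st[i],ce[i].round(1))
m=((hsv[...,0]>125)&(hsv[...,0]<160)&(hsv[...,1]>100)).astype(np.uint8)
n,l,st,ce=cv2.connectedComponentsWithStats(m)
for i in range(1,n):
    if st[i,4]>40:print("purple",st[i],ce[i].round(1),ray("top",ce[i],.06).round(3))
E
```

```text
white [    0     0   640   220 50710] [341.8  43.8]
white [240 149  22  21 359] [250.4 159. ]
white [   0  151  115  100 7681] [ 57.5 200.4]
white [164 153  19  30 132] [172.6 167.7]
white [425 169  19  20 294] [434.4 178.5]
white [ 297  200   96   45 2739] [344.7 220.3]
white [196 221  21  22 345] [206.4 231.1]
purple [164 231  24  16 269] [175.6 238.7] [[0.498 0.32  0.06 ]]
purple [226 255  19  16 211] [235.3 262.3] [[0.44  0.174 0.06 ]]
```

View pics/b.png

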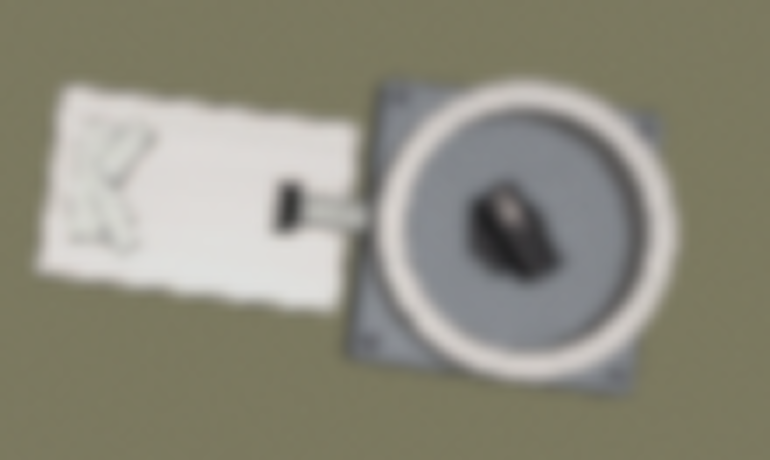

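View pics/c.png

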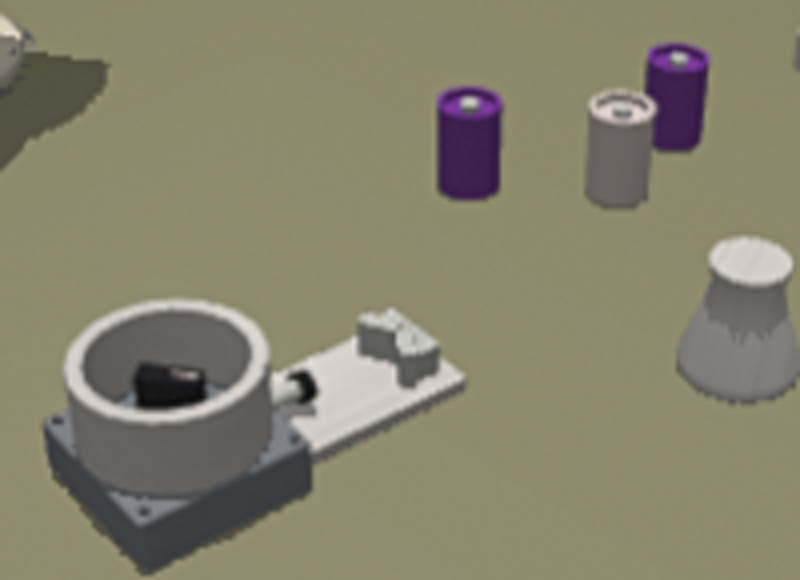

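The crops confirm the choice: the loose white cylinder with a top recess at scene (360,166) is the housing. The clamp's collar centre is near top (369.5,223), its bed points to the image left (world +y), and the knob blade is at (367.5,223).

Run:
```python
from h import *
t=cv2.imread("pics/top0.png");s=cv2.imread("pics/scene0.png")
def white(im,box,v,sm=60):
    x0,y0,x1,y1=box; h=cv2.cvtColor(im,cv2.COLOR_BGR2HSV)
    m=np.zeros(im.shape[:2],np.uint8); m[y0:y1,x0:x1]=((h[...,2]>v)&(h[...,1]<sm))[y0:y1,x0:x1]; return m
# collar rim, top view
m=white(t,(347,195,396,250),140)
m=cv2.morphologyEx(m,cv2.MORPH_OPEN,np.ones((2,2)))
c=max(cv2.findContours(m,cv2.RETR_EXTERNAL,cv2.CHAIN_APPROX_NONE)[0],key=len)
e=cv2.fitEllipse(c);print("rim",e,ray("top",e[0],.082))
c=[k for k in cv2.findContours(m,cv2.RETR_CCOMP,cv2.CHAIN_APPROX_NONE)[0] if len(k)>60]
for k in c: e=cv2.fitEllipse(k);print(" c",e[0],e[1],ray("top",e[0],.082))
# bed
m=white(t,(290,195,346,245),140)
r=cv2.minAreaRect(cv2.findNonZero(m)); bp=ray("top",cv2.boxPoints(r),.010);print("bed",bp[:,:2].round(4),bp.mean(0))
# box corners by eye
q=np.array([[385,75],[660,100],[345,357],[632,395]])/7+[294,190]
w=ray("top",q,.034);print("box",w[:,:2].round(4),w.mean(0))
for a,b in((0,1),(2,3),(0,2),(1,3)):print(np.degrees(np.arctan2(*(w[b]-w[a])[1::-1])))
# housing top
m=white(t,(190,215,222,248),125);c=max(cv2.findContours(m,cv2.RETR_EXTERNAL,cv2.CHAIN_APPROX_NONE)[0],key=len)
e=cv2.fitEllipse(c);print("hous top",e,ray("top",e[0],.064))
# scene: housing top ellipse by crop: centre
m=white(s,(350,150,367,162),0,60); 
print("scene top ellipse centre eye",ray("scene",np.array([[622,110]])/4+[205,130],.064), "base low centre",ray("scene",np.array([[617,204]])/4+[205,130],0))
print("scene rim eye",ray("scene",np.array([[167,361]])/4+[205,130],.082))
print("scene V, bed far corner",ray("scene",np.array([[465,380]])/4+[205,130],.010))
```

```text
rim ((370.03338623046875, 223.33203125), (41.91377639770508, 43.75923156738281), 139.5301055908203) [[ 0.53165139 -0.15534703  0.082     ]]
 c (370.03338623046875, 223.33203125) (41.91377639770508, 43.75923156738281) [[ 0.53165139 -0.15534703  0.082     ]]
 c (372.6358947753906, 221.60101318359375) (28.323070526123047, 34.356990814208984) [[ 0.53582795 -0.16179471  0.082     ]]
bed [[ 0.5209  0.0223]
 [ 0.5946  0.0123]
 [ 0.578  -0.1065]
 [ 0.5044 -0.0955]] [ 0.5494721  -0.04185829  0.01      ]
box [[ 0.5922 -0.1099]
 [ 0.5825 -0.2108]
 [ 0.4895 -0.0937]
 [ 0.4751 -0.1977]] [ 0.5348149  -0.15300824  0.034     ]
-95.53850344544581
-97.88202730782321
171.01873406609957
173.0404362548005
hous top ((206.44711303710938, 231.1288299560547), (19.489107131958008, 20.807392120361328), 11.38089656829834) [[0.51612537 0.24489431 0.064     ]]
scene top ellipse centre eye [[0.52155275 0.23513435 0.064     ]] base low centre [[0.53095025 0.22440179 0.        ]]
scene rim eye [[ 0.5394778 -0.1576151  0.082    ]]
scene V, bed far corner [[0.5964468  0.00344541 0.01      ]]
```

Run:
```python
from h import *
t=cv2.imread("pics/top0.png");s=cv2.imread("pics/scene0.png")
print("bg",t[215:218,215:218].mean((0,1)),"row231",t[231,190:224].tolist())
print("col206",t[216:248,206].max(1), "cams",-cal("top")[2].T@cal("top")[3],-cal("scene")[2].T@cal("scene")[3])
def up(im,x0,y0,x1,y1,f):return cv2.resize(im[y0:y1,x0:x1],None,fx=f,fy=f,interpolation=cv2.INTER_CUBIC)
a=up(t,190,214,224,248,11);b=up(s,344,146,378,185,9.6) if 0 else up(s,344,146,378,184,10)
c=np.zeros((380,724,3),np.uint8);c[:374,:374]=a;c[:380,380:720]=b;cv2.imwrite("pics/d.png",c)
```

```text
bg [ 95.44444444 120.66666667 123.22222222] row231 [[96, 121, 123], [95, 121, 123], [95, 121, 123], [96, 121, 123], [95, 121, 123], [96, 122, 124], [98, 123, 125], [109, 131, 135], [140, 154, 162], [161, 170, 180], [165, 170, 180], [180, 185, 196], [194, 200, 212], [199, 204, 215], [199, 205, 214], [198, 204, 210], [197, 203, 206], [196, 202, 203], [191, 197, 198], [175, 180, 182], [163, 168, 173], [178, 183, 194], [195, 200, 213], [201, 205, 217], [200, 205, 216], [186, 191, 204], [152, 156, 165], [110, 113, 120], [87, 89, 95], [81, 82, 88], [79, 82, 87], [75, 81, 85], [75, 89, 92], [85, 105, 108]]
col206 [124 123 124 123 125 133 156 182 196 203 212 215 214 211 206 206 206 209
 214 216 215 211 204 197 175 144 126 124 123 124 124 123] cams [ 0.48567931 -0.00242718  1.07395653] [ 1.10886507 -0.55904647  0.60212567]
```

View pics/d.png

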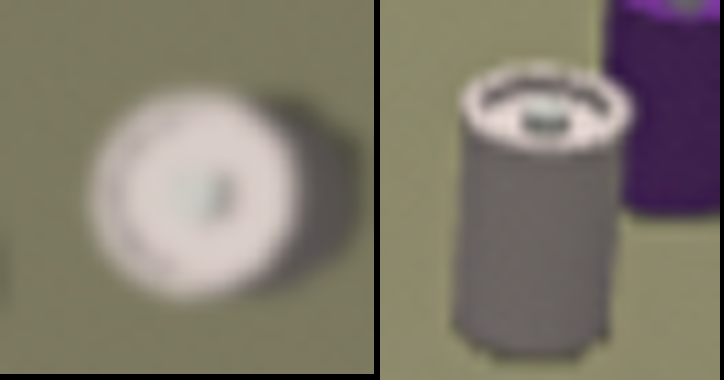

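Run:
```python
from h import *
print(ray("top",[207.2,231.2],.064),ray("scene",[360.35,156.15],.064))
print("clamp rim top",ray("top",[369.1,222.6],.082),"scene",ray("scene",[(167.5+.5)/4-.5+205,(361.5)/4-.5+130],.082))
for yaw in(-18.5,161.5,-7.8,172.2):
  for p in([.518,.241,.037],[.548,-.044,.05]):print(yaw,p,ctrl.ik(p,[180,0,yaw]))
```

```text
[[0.51593629 0.24305975 0.064     ]] [[0.51664694 0.24067573 0.064     ]]
clamp rim top [[ 0.53344735 -0.15310886  0.082     ]] scene [[ 0.538132  -0.1571725  0.082    ]]
-18.5 [0.518, 0.241, 0.037] [ 41.19277701  28.9243994  -20.33198879   0.         -40.74361181
 120.30722299]
-18.5 [0.548, -0.044, 0.05] [ 12.30755282  26.24745171 -22.847057     0.         -40.90549128
 149.19244718]
161.5 [0.518, 0.241, 0.037] [ 41.19277701  28.9243994  -20.33198879   0.         -40.74361181
 -59.69277701]
161.5 [0.548, -0.044, 0.05] [ 12.30755282  26.24745171 -22.847057     0.         -40.90549128
 -30.80755282]
-7.8 [0.518, 0.241, 0.037] [ 41.19277701  28.9243994  -20.33198879   0.         -40.74361181
 131.00722299]
-7.8 [0.548, -0.044, 0.05] [ 12.30755282  26.24745171 -22.847057     0.         -40.90549128
 159.89244718]
172.2 [0.518, 0.241, 0.037] [ 41.19277701  28.9243994  -20.33198879   0.         -40.74361181
 -48.99277701]
172.2 [0.548, -0.044, 0.05] [ 12.30755282  26.24745171 -22.847057     0.         -40.90549128
 -20.10755282]
```

Run:
```python
from h import *
H=[.5162,.2422];o=[180,0,161.5]
ctrl.goto([*H,.16],o)
ctrl.move_linear([*H,.037],v=.1)
ctrl.close(); print(ctrl.get_obs()["opening"])
ctrl.move_linear([*H,.20],v=.15)
ctrl.goto([.5496,-.0430,.16],[180,0,172.2])
b=ctrl.get_obs();print(b["clock"],b["opening"],b["wrist_force"],b["position"],b["eef_rot"])
s=ctrl.get_image("scene");t=ctrl.get_image("top");cv2.imwrite("pics/s1.png",s);cv2.imwrite("pics/t1.png",t)
q=proj("scene",[.5496,-.043,.12])[0].astype(int);print(q)
cv2.imwrite("pics/e.png",cv2.resize(s[q[1]-80:q[1]+80,q[0]-80:q[0]+80],None,fx=3.7,fy=3.7,interpolation=cv2.INTER_CUBIC))
```

```text
0.4959626481920292
7.9 0.4989214581264012 [ 0.82347266  0.26991798 -0.68106547] [ 0.54992683 -0.04236449  0.16000498] [1.79992811e+02 1.69236372e-02 1.72229987e+02]
[290 184]
```

View pics/e.png

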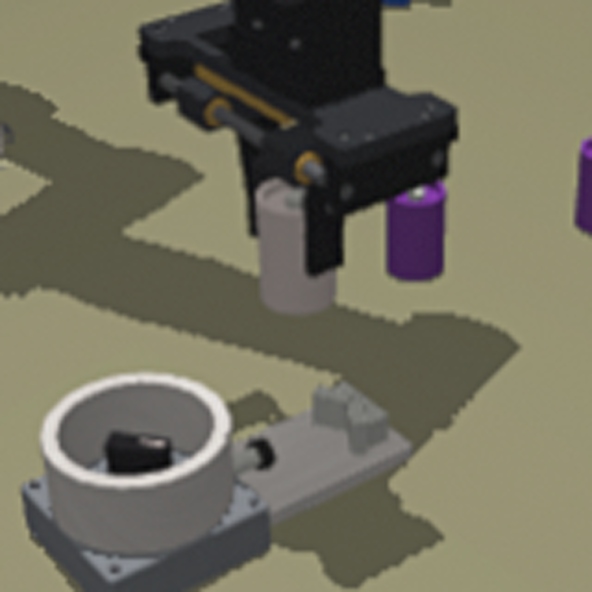

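Run:
```python
from h import *
s=cv2.imread("pics/s1.png")
# housing mask low half (below fingertips) in scene: low-saturation light
y0,x0=104,210
h=cv2.cvtColor(s,cv2.COLOR_BGR2HSV)
m=((h[...,1]<40)&(h[...,2]>85)).astype(np.uint8);m[:y0+50]=0;m[y0+87:]=0;m[:,:x0+65]=0;m[:,x0+95:]=0
for r in range(y0+70,y0+87,2):
    c=np.flatnonzero(m[r]);print(r,c.min() if len(c) else 0,c.max() if len(c) else 0)
a=np.linspace(0,2*np.pi,180);b=np.array([.54993,-.04236])
for dy in(-6,0,6):
    c=b+np.array([.1357,.9907])*dy*1e-3
    for z in(.123,):
        p=proj("scene",np.c_[c[0]+.022*np.cos(a),c[1]+.022*np.sin(a),0*a+z])
        print(dy,z,"x",p[:,0].min(),p[:,0].max(),"ymax",p[:,1].max(),"at",p[p[:,1].argmax(),0])
# V-stop / bed features, pad
R=np.array([[.9907,.1357],[-.1357,.9907]])
for n,L in(("pad",[0,.085,.024]),("rimc",[0,0,.082])):
    w=np.array([.5345,-.1535])+R@L[:2];print(n,(proj("scene",[*w,L[2]])-[x0,y0])*3.7)
```

```text
174 280 291
176 280 291
178 280 300
180 280 300
182 280 300
184 280 299
186 282 298
188 285 295
190 0 0
-6 0.123 x 278.2059110302227 299.14388101098757 ymax 189.66131880999095 at 288.1752242189279
0 0.123 x 280.55524262182394 301.416038492534 ymax 188.6787431287971 at 290.53471241661015
6 0.123 x 282.8884769953393 303.6727969642148 ymax 187.7032515056764 at 292.87757532897274
pad [[267.36838937 447.41978406]]
rimc [[136.10417783 423.04661433]]
```

Run:
```python
from h import *
ctrl.move_linear([.5515,-.0421,.077],v=.1)
s=ctrl.get_image("scene");t=ctrl.get_image("top");cv2.imwrite("pics/s2.png",s)
a=cv2.resize(s[185:265,215:320],None,fx=5,fy=5,interpolation=cv2.INTER_CUBIC)
b=cv2.resize(t[195:255,295:350],None,fx=5,fy=5,interpolation=cv2.INTER_CUBIC)
c=np.zeros((400,800,3),np.uint8);c[:400,:525]=a;c[:300,525:800]=b;cv2.imwrite("pics/f.png",c)
print(ctrl.get_obs()["wrist_force"],ctrl.get_obs()["position"])
```

```text
[-0.43158768  0.03644064 -0.60872494] [ 0.55209587 -0.04198676  0.07782631]
```

View pics/f.png

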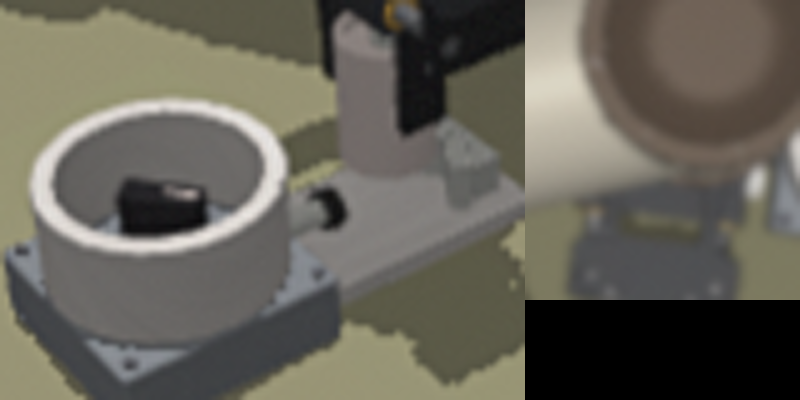

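Run:
```python
from h import *
R=np.array([[.9907,.1357],[-.1357,.9907]])
f=lambda u,v:[(u+.5)/5-.5+215,(v+.5)/5-.5+185]
pad=ray("scene",f(338,210),.024)[0];rim=ray("scene",f(159,176),.082)[0]
base=ray("scene",f(385,174),.0408)[0]
d=np.array([-.667,.745])*.022
h=base[:2]+d
print("pad",pad,"rim",rim,"housing",h)
print("pad from rim in clamp axes",R.T@(pad-rim)[:2],"housing from pad",R.T@(h-pad[:2]),"from rim",R.T@(h-rim[:2]))
```

```text
pad [ 0.550342   -0.07347126  0.024     ] rim [ 0.53778946 -0.15715398  0.082     ] housing [ 0.54802042 -0.03963923]
pad from rim in clamp axes [0.00108005 0.08460784] housing from pad [-0.00689099  0.03320236] from rim [-0.00581093  0.11781021]
```

Run:
```python
from h import *
P=[.5513,-.0436]
ctrl.move_linear([*P,.077],v=.05)
for z in(.066,.058,.053,.050,.0485,.0475,.047,.0465):
    ctrl.move_linear([*P,z],v=.05);b=ctrl.get_obs();print(z,b["wrist_force"].round(2),b["position"].round(4))
    if np.linalg.norm(b["wrist_force"][:2])>6 or b["wrist_force"][2]>5:break
```

```text
0.066 [-0.53 -0.04 -1.87] [ 0.5509 -0.0437  0.0653]
0.058 [ 0.13  0.6  -1.51] [ 0.5509 -0.0437  0.0575]
0.053 [-0.24 -0.31 -0.77] [ 0.551  -0.0436  0.0526]
0.05 [-0.17 -0.24 -0.92] [ 0.5512 -0.0436  0.0498]
0.0485 [-0.09  0.18 -1.53] [ 0.5513 -0.0436  0.0485]
0.0475 [ 0.89 -0.13 -1.23] [ 0.5513 -0.0436  0.0475]
0.047 [ 0.39 -1.06 -1.38] [ 0.5514 -0.0436  0.047 ]
0.0465 [-0.55  0.07  4.52] [ 0.5515 -0.0436  0.047 ]
```

Run:
```python
from h import *
P=[.5513,-.0436]
ctrl.move_linear([*P,.047],v=.05)
ctrl.gripper_open();ctrl.move_linear([*P,.17],v=.2)
ctrl.close()
ctrl.goto([.40,-.36,.22],[180,0,172.2])
s=ctrl.get_image("scene");t=ctrl.get_image("top");cv2.imwrite("pics/s3.png",s);cv2.imwrite("pics/t3.png",t)
print(ctrl.get_obs()["clock"],ctrl.get_obs()["opening"])
a=cv2.resize(s[185:265,215:320],None,fx=4.4,fy=4.4,interpolation=cv2.INTER_CUBIC)
b=cv2.resize(t[195:250,294:395],None,fx=7.9,fy=7.9,interpolation=cv2.INTER_CUBIC)[:, :797]
b=cv2.resize(t[195:250,294:394],None,fx=8,fy=8,interpolation=cv2.INTER_CUBIC)
cv2.imwrite("pics/g.png",b);cv2.imwrite("pics/g2.png",a)
```

```text
16.4667 0.007597390718504365
```

View pics/g.png

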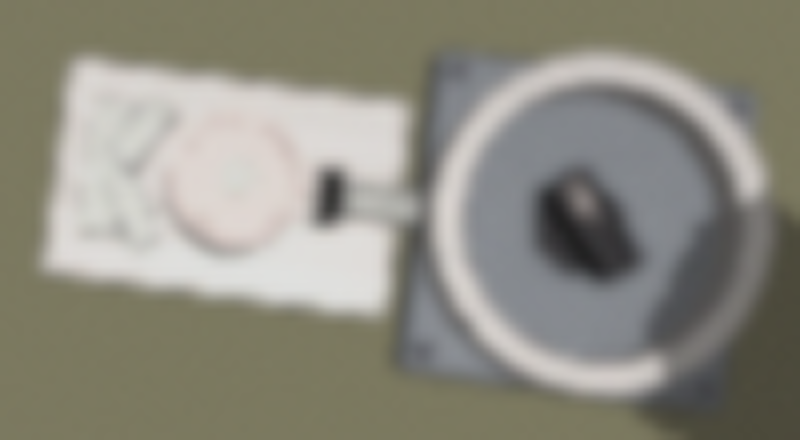

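The housing stands free between pad and V-stop, with its top centre at about (235,183) in the crop. I'll use its pose, known from the TCP, to register both cameras near the clamp.

Run:
```python
from h import *
R=np.array([[.9907,.1357],[-.1357,.9907]])
g=lambda u,v:[(u+.5)/8-.5+294,(v+.5)/8-.5+195]
ht=ray("top",g(235,183),.074)[0];rt=ray("top",g(600,222),.082)[0];pt=ray("top",g(317,197),.034)[0]
print("top: housing",ht,"rim",rt,"clampframe",R.T@(ht-rt)[:2],"pad",R.T@(pt-rt)[:2])
```

```text
top: housing [ 0.54721759 -0.04100781  0.074     ] rim [ 0.53415542 -0.15181245  0.082     ] clampframe [-0.0020955  0.1115467] pad [-0.00049224  0.08381856]
```

View pics/g2.png

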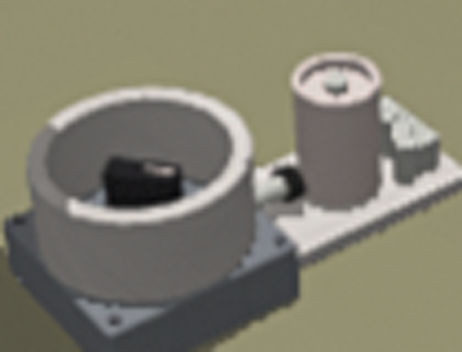

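Run:
```python
from h import *
R=np.array([[.9907,.1357],[-.1357,.9907]])
g=lambda u,v:[(u+.5)/4.4-.5+215,(v+.5)/4.4-.5+185]
h=ray("scene",g(336.5,80),.074)[0];r=ray("scene",g(141,154.5),.082)[0]
print(h,r,R.T@(h-r)[:2], "TCP-scene",R.T@(np.array([.5515,-.0436])-h[:2]))
# expected ellipse-bbox-centre bias for rim/housing
a=np.linspace(0,2*np.pi,360)
for c,rad in(([.537,-.156,.082],.052),([.5515,-.0436,.074],.022)):
    for n in("scene","top"):
        p=proj(n,np.array(c)+np.c_[rad*np.cos(a),rad*np.sin(a),0*a]);print(n,(p.min(0)+p.max(0))/2-proj(n,c)[0])
```

```text
[ 0.55112266 -0.04514754  0.074     ] [ 0.53797705 -0.15663653  0.082     ] [-0.0021057  0.112236 ] TCP-scene [0.00016383 0.00158435]
scene [-0.12877925  0.76673861]
top [-0.00541554  0.12421668]
scene [-0.0099155   0.11362615]
top [-0.00324606  0.02164304]
```

```bash
cat > k.py <<'E'
from h import *
K=np.array([.5373,-.1547]);UC,VC=.009,.01834
def pose(th):
    a=np.radians(th);u=np.array([np.cos(a),np.sin(a)]);v=np.array([-u[1],u[0]])
    return K+UC*u+VC*v,u,v
def go(th,z=.058,v=.03):
    p,u,_=pose(th);yaw=(th+180+180)%360-180
    ctrl.move_linear([*p,z],[180,0,yaw],v=v)
def read(th,n=4):
    W=[];
    for _ in range(n): ctrl.pause(.04);b=ctrl.get_obs();W.append(b["wrist_force"])
    F=np.mean(W,0);_,u,v=pose(th)
    c=.0172*u+.00884*v; tau=c[0]*F[1]-c[1]*F[0]   # moment of force on tool about knob axis (+ = resisting clockwise)
    return b["clock"],F,F@np.r_[u,0],F@np.r_[v,0],tau,b["position"]
E
python3 - <<'E'
from k import *
p,u,v=pose(38.3);print(p)
ctrl.goto([*p,.13],[180,0,-141.7])
b=read(38.3);F0=b[1];print("bias",F0)
for z in(.09,.08,.07,.058):
    go(38.3,z,.06);b=read(38.3,2);print(z,(b[1]-F0).round(1),b[5].round(4))
    if np.linalg.norm(b[1]-F0)>8:print("contact");break
E
```

```text
[ 0.53299624 -0.13472919]
bias [-0.34430047 -0.22518742  0.30465598]
0.09 [ 0.1 -0.2 -0.5] [ 0.5334 -0.1347  0.0904]
0.08 [ 0.2  0.9 -0.6] [ 0.5324 -0.1346  0.0796]
0.07 [-1.3  3.  -2.1] [ 0.5321 -0.1344  0.0694]
0.058 [-1.8  5.8 -2.9] [ 0.5324 -0.1343  0.0575]
```

Run:
```python
from k import *
for th in(42,38,35,32,29,26,23,20,17,14,11,8):
    go(th);b=read(th,3);print(th,round(b[0],1),b[1].round(1),"u %.1f v %.1f tau %.3f"%b[2:5],(b[5][:2]-pose(th)[0]).round(4))
    if np.linalg.norm(b[1])>32:print("STOP");break
```

```text
42 20.2 [-1.7  5.8 -3.6] u 2.6 v 5.4 tau 0.070 [-0.0002  0.0007]
38 20.6 [-1.7  4.9 -2.6] u 1.7 v 5.0 tau 0.070 [-0.0006  0.0004]
35 21.0 [-1.9  5.1 -2.9] u 1.4 v 5.3 tau 0.079 [-0.001   0.0003]
32 21.3 [-3.6  4.9 -1.5] u -0.5 v 6.0 tau 0.108 [-0.0013  0.0002]
29 21.7 [-5.1  6.5 -0.2] u -1.3 v 8.2 tau 0.153 [-0.002   0.0006]
26 22.1 [-6.8  9.3  2.1] u -2.0 v 11.3 tau 0.213 [-0.0027  0.0011]
23 22.5 [-7.7 11.6  2.8] u -2.5 v 13.7 tau 0.258 [-0.0032  0.0015]
20 22.8 [-8.2 12.5  3.5] u -3.4 v 14.6 tau 0.281 [-0.0033  0.0018]
17 23.2 [-7.8 12.7  3.4] u -3.8 v 14.4 tau 0.281 [-0.0032  0.0019]
14 23.6 [-7.5 13.6  3.1] u -4.0 v 15.0 tau 0.294 [-0.0031  0.0019]
11 24.0 [-7.2 12.7  3.3] u -4.6 v 13.8 tau 0.279 [-0.0029  0.0019]
8 24.3 [-7.1 12.6  3. ] u -5.3 v 13.5 tau 0.279 [-0.0027  0.002 ]
```

```bash
cat >> k.py <<'E'
from scipy.optimize import brentq
def knob():
    "blade direction (deg) from the actual finger pose"
    b=ctrl.get_obs();a=np.radians(b["eef_rot"][2]-180);vb=np.array([-np.sin(a),np.cos(a)]);p=b["position"][:2]
    def f(ph):
        c=np.array([.018*np.cos(ph)-.007*np.sin(ph),.018*np.sin(ph)+.007*np.cos(ph)])
        return (K+c-p)@vb+.0095
    return np.degrees(brentq(f,a-.6,a+.9))
E
python3 - <<'E'
from k import *
print(knob())
base=[]
th=8
while th>-60:
    th-=3 if th>-4 else 1.5
    go(th,v=.03);b=read(th,4);print(round(th,1),round(b[0],1),b[1].round(1),"u %.1f v %.1f tau %.3f"%b[2:5],round(knob(),1))
    base.append(b[4])
    if len(base)>4 and b[4]>np.median(base[:4])+.04 or np.linalg.norm(b[1])>30:print("KNEE");break
E
```

```text
-337.82253070785725
5 24.8 [-7.  13.7  2.3] u -5.8 v 14.3 tau 0.296 -341.3
2 25.2 [-6.1 13.   2. ] u -5.6 v 13.2 tau 0.277 -344.6
-1 25.6 [-6.4 13.2  1.8] u -6.7 v 13.1 tau 0.284 12.2
-4 26.0 [-6.1 13.6  1.6] u -7.1 v 13.1 tau 0.288 9.0
-5.5 26.4 [-6.5 13.6  1.7] u -7.7 v 12.9 tau 0.291 7.4
-7.0 26.8 [-5.8 14.   1.5] u -7.4 v 13.2 tau 0.293 5.8
-8.5 27.3 [-5.5 13.7  1.6] u -7.5 v 12.7 tau 0.285 4.1
-10.0 27.7 [-5.8 13.6  1.1] u -8.0 v 12.4 tau 0.284 2.4
-11.5 28.1 [-5.2 14.1  1.4] u -7.9 v 12.8 tau 0.290 1.0
-13.0 28.5 [-6.1 14.   1.3] u -9.1 v 12.2 tau 0.290 -0.7
-14.5 28.9 [-5.  14.3  1. ] u -8.4 v 12.6 tau 0.291 -2.3
-16.0 29.3 [-5.8 14.2  0.9] u -9.5 v 12.1 tau 0.292 -3.9
-17.5 29.8 [-5.  14.2  1.2] u -9.1 v 12.1 tau 0.288 -5.5
-19.0 30.2 [-5.  14.3  1.4] u -9.4 v 11.9 tau 0.287 -7.1
-20.5 30.6 [-5.3 14.4  0.8] u -10.0 v 11.7 tau 0.288 -8.6
-22.0 31.0 [-4.8 14.3  0.5] u -9.8 v 11.4 tau 0.283 -10.2
-23.5 31.4 [-4.7 14.4  0.8] u -10.0 v 11.3 tau 0.284 -11.8
-25.0 31.8 [-4.6 14.7  0.5] u -10.4 v 11.4 tau 0.288 -13.3
-26.5 32.3 [-3.9 14.8  0.5] u -10.1 v 11.5 tau 0.287 -14.8
-28.0 32
[... 618 characters left out ...]
176 -26.7
-44.5 37.3 [ 1.  10.9 -1.1] u -7.0 v 8.5 tau 0.207 -27.1
-46.0 37.7 [ 1.5 11.2 -1.6] u -7.0 v 8.9 tau 0.215 -27.4
-47.5 38.1 [ 2.2 11.  -2.1] u -6.7 v 9.1 tau 0.215 -27.8
-49.0 38.5 [ 2.6 11.6 -1.8] u -7.1 v 9.6 tau 0.228 -28.0
-50.5 38.9 [ 2.8 12.6 -2.3] u -7.9 v 10.2 tau 0.245 -28.5
-52.0 39.3 [ 3.3 12.1 -2.1] u -7.5 v 10.1 tau 0.240 -28.7
-53.5 39.8 [ 3.8 12.3 -2.6] u -7.6 v 10.4 tau 0.246 -29.0
-55.0 40.2 [ 4.4 12.4 -2.7] u -7.6 v 10.8 tau 0.253 -29.3
-56.5 40.6 [ 4.9 12.5 -2.6] u -7.7 v 11.0 tau 0.257 -30.0
-58.0 41.0 [ 4.4 10.5 -2.7] u -6.6 v 9.3 tau 0.218 -32.1
-59.5 41.4 [ 4.7 11.7 -2.3] u -7.7 v 10.0 tau 0.239 -32.6
-61.0 41.8 [ 5.2 13.1 -2.5] u -9.0 v 10.9 tau 0.267 -33.1
```

Run:
```python
from k import *
b=ctrl.get_obs();print(b["position"],b["eef_rot"],b["ft_torque"],pose(-61))
s=ctrl.get_image("scene");t=ctrl.get_image("top");cv2.imwrite("pics/s4.png",s);cv2.imwrite("pics/t4.png",t)
a=cv2.resize(s[165:265,210:310],None,fx=6,fy=6,interpolation=cv2.INTER_CUBIC)
cv2.imwrite("pics/i.png",a)
```

```text
[ 0.56296691 -0.15129503  0.0593275 ] [179.34933667   0.23540518 119.16874584] [ 3.77954051 -1.34771937 -0.01203644] (array([ 0.55770381, -0.15368017]), array([ 0.48480962, -0.87461971]), array([0.87461971, 0.48480962]))
```

View pics/i.png

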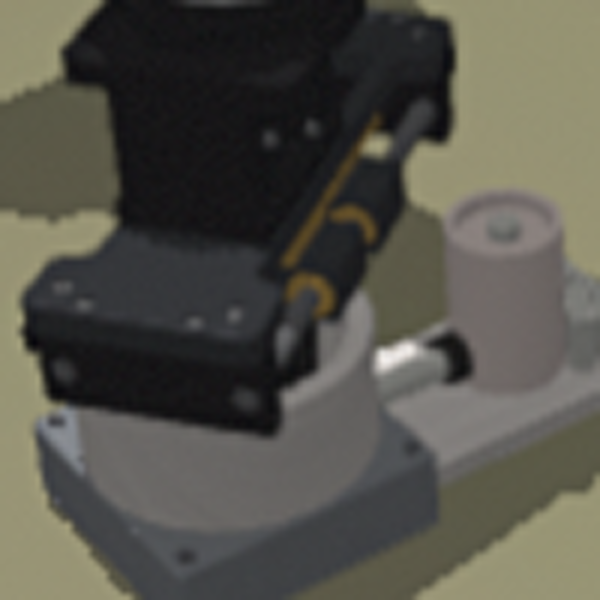

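Run:
```python
from k import *
R=np.array([[.9907,.1357],[-.1357,.9907]])
def P(px,z):return R.T@(ray("scene",px,z)[0][:2]-K)*1000
g=lambda u,v:[(u+.5)/4.4-.5+215,(v+.5)/4.4-.5+185]
i=lambda u,v:[(u+.5)/6-.5+210,(v+.5)/6-.5+165]
print("pad",P(g(293,184),.024),P(i(460,358),.024))
# housing shift by template tracking between s3 and s4
a,b=cv2.imread("pics/s3.png"),cv2.imread("pics/s4.png")
def sh(x0,y0,x1,y1):
    w=lambda im:cv2.resize(im,None,fx=10,fy=10,interpolation=cv2.INTER_CUBIC)
    r=cv2.matchTemplate(w(b[y0-6:y1+6,x0-10:x1+12]),w(a[y0:y1,x0:x1]),cv2.TM_CCOEFF_NORMED)
    _,s,_,l=cv2.minMaxLoc(r);return np.array([l[0]/10-10,l[1]/10-6]),s
d,s=sh(283,196,301,209);print("housing",d,s,P(np.array([291.1,202.8]),.074),P(np.array([291.1,202.8])+d,.074))
d,s=sh(276,222,284,232);print("pad",d,s,P([281,226.6],.024),P(np.array([281,226.6])+d,.024))
```

```text
pad [4.51419027e-02 8.08719165e+01] [ 0.56129021 94.12099019]
housing [ 2.5 -1.1] 0.5169132947921753 [ -1.14593265 110.41467733] [ -1.15877246 117.151124  ]
pad [ 4.2 -2.2] 0.91290682554245 [ 0.25768593 80.17573842] [-0.44230427 91.98461775]
```

Run:
```python
from k import *
p,u,v=pose(-55)
ctrl.move_linear([*(p+.003*v),.059],[180,0,125],v=.06);print(read(-55,2)[1])
ctrl.move_linear([*(p+.003*v),.12],v=.2);F=read(-55,2);print("free",F[1],F[0])
ctrl.goto([.42,-.34,.15],[180,0,125])
s=ctrl.get_image("scene");t=ctrl.get_image("top");cv2.imwrite("pics/s5.png",s);cv2.imwrite("pics/t5.png",t)
print(ctrl.get_obs()["clock"])
a=cv2.resize(s[185:265,215:320],None,fx=4,fy=4,interpolation=cv2.INTER_CUBIC)
b=cv2.resize(t[195:250,300:395],None,fx=8,fy=8,interpolation=cv2.INTER_CUBIC)[:, :760]
c=np.zeros((600,760,3),np.uint8);c[:320,:420]=a;b=cv2.resize(t[200:247,345:393],None,fx=7,fy=7,interpolation=cv2.INTER_CUBIC);c[:329,424:760]=b
d=cv2.resize(t[203:238,296:352],None,fx=7,fy=7,interpolation=cv2.INTER_CUBIC);c[335:580,:392]=d
cv2.imwrite("pics/j.png",c)
```

```text
[4.38341054 3.4095761  1.15721167]
free [-0.21106701 -0.57294679 -0.74799425] 42.825
43.8667
```

View pics/j.png

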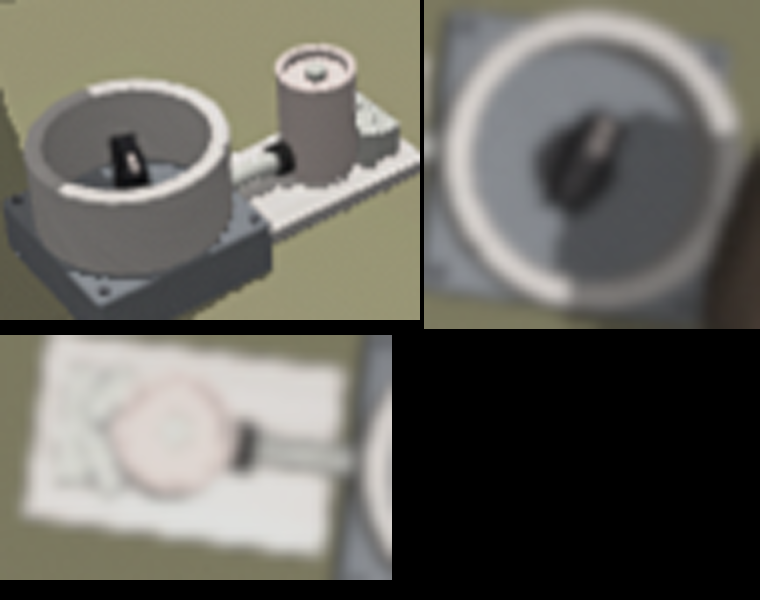

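The top view shows the blade at about −23° (turned about 1.0 rad), with the housing against or almost against the V-stop. The fingers had begun to pivot around the blade's end. I'll go in again at fixed yaw and push straight across the blade's end, reading force against travel.

```bash
cat > q.py <<'E'
from k import *
TH=-29;a=np.radians(TH);U=np.array([np.cos(a),np.sin(a)]);V=np.array([-U[1],U[0]])
def at(vc,z=.058,v=.03,uc=.007): ctrl.move_linear([*(K+uc*U+vc*V),z],[180,0,TH+180],v=v)
def rd(n=4):
    W=[];M=[];Q=[]
    for _ in range(n): ctrl.pause(.03);b=ctrl.get_obs();W.append(b["wrist_force"]);M.append(b["ft_torque"][2]);Q.append(b["position"][:2])
    F=np.mean(W,0);q=np.mean(Q,0)-K;c=.0172*U+.00884*V
    return dict(t=round(b["clock"],1),fu=F[:2]@U,fv=F[:2]@V,fz=F[2],tau=c[0]*F[1]-c[1]*F[0],mz=np.mean(M),u=q@U*1e3,v=q@V*1e3)
def show(d,*x): print(*x,{k:round(float(e),3 if k in("tau","mz") else 2) for k,e in d.items()})
E
python3 - <<'E'
from q import *
ctrl.goto([*(K+.007*U+.0225*V),.12],[180,0,TH+180]);show(rd(),"free")
for z in(.085,.07,.058):
    at(.0225,z,.1);d=rd(2);show(d,z)
    if abs(d["fu"])+abs(d["fv"])+abs(d["fz"])>12:raise SystemExit("contact")
for vc in np.arange(.021,.0129,-.001):
    at(vc);d=rd();show(d,round(vc,4))
    if d["tau"]>.36:print("stop");break
E
```

```text
free {'t': 45.0, 'fu': 0.06, 'fv': -0.01, 'fz': 0.07, 'tau': -0.001, 'mz': -0.027, 'u': 7.04, 'v': 21.4}
0.085 {'t': 45.5, 'fu': -0.08, 'fv': -0.02, 'fz': 0.14, 'tau': 0.0, 'mz': -0.007, 'u': 7.55, 'v': 22.38}
0.07 {'t': 45.9, 'fu': -0.16, 'fv': 0.49, 'fz': 0.1, 'tau': 0.01, 'mz': -0.002, 'u': 7.23, 'v': 22.59}
0.058 {'t': 46.2, 'fu': 0.48, 'fv': -0.26, 'fz': -0.15, 'tau': -0.009, 'mz': 0.02, 'u': 7.08, 'v': 22.5}
0.021 {'t': 46.6, 'fu': -0.41, 'fv': 0.03, 'fz': -0.33, 'tau': 0.004, 'mz': 0.02, 'u': 7.13, 'v': 21.03}
0.02 {'t': 47.0, 'fu': -0.18, 'fv': -0.57, 'fz': 0.23, 'tau': -0.008, 'mz': 0.022, 'u': 7.0, 'v': 19.97}
0.019 {'t': 47.4, 'fu': -0.97, 'fv': 3.36, 'fz': -0.08, 'tau': 0.066, 'mz': 0.042, 'u': 7.1, 'v': 19.51}
0.018 {'t': 47.8, 'fu': -1.99, 'fv': 6.97, 'fz': -0.04, 'tau': 0.138, 'mz': 0.056, 'u': 7.14, 'v': 19.34}
0.017 {'t': 48.1, 'fu': -3.09, 'fv': 9.56, 'fz': -0.57, 'tau': 0.192, 'mz': 0.053, 'u': 7.19, 'v': 19.2}
0.016 {'t': 48.5, 'fu': -3.69, 'fv': 12.44, 'fz': -0.39, 'tau': 0.247, 'mz': 0.058, 'u': 7.22, 'v': 19.07}
0.015 {'t': 48.9, 'fu': -4.18, 'fv': 15.13, 'fz': -0.55, 'tau': 0.297, 'mz': 0.07, 'u': 7.34, 'v': 18.77}
0.014 {'t': 49.3, 'fu': -5.07, 'fv': 16.79, 'fz': -1.25, 'tau': 0.334, 'mz': 0.108, 'u': 7.51, 'v': 18.4}
0.013 {'t': 49.7, 'fu': -5.26, 'fv': 19.01, 'fz': -1.09, 'tau': 0.373, 'mz': 0.07, 'u': 7.61, 'v': 18.16}
stop
```

Run:
```python
from q import *
for vc in np.arange(.0123,.0089,-.0007):
    at(vc);d=rd(5);show(d,round(vc,4))
    if d["tau"]>.435:print("stop");break
```

```text
0.0123 {'t': 50.1, 'fu': -5.9, 'fv': 21.26, 'fz': -1.13, 'tau': 0.418, 'mz': 0.064, 'u': 7.65, 'v': 18.07}
0.0116 {'t': 50.5, 'fu': -6.95, 'fv': 23.43, 'fz': -1.55, 'tau': 0.464, 'mz': 0.05, 'u': 7.68, 'v': 17.98}
stop
```

The knob broke away at about 0.335 N m, so it already held about 6.5 N. After the last push the moment is about 0.40 N m, which means 10–12 N, so I withdraw and check.

```bash
TH=-38 python3 - <<'E'
from q import *
at(.0222,v=.05);show(rd(2))
at(.0222,.13,v=.15)
ctrl.goto([.42,-.34,.2],[180,0,142])
s=ctrl.get_image("scene");t=ctrl.get_image("top");cv2.imwrite("pics/t6.png",t)
a=cv2.resize(s[185:265,215:320],None,fx=4,fy=4,interpolation=cv2.INTER_CUBIC)
b=cv2.resize(t[195:250,296:390],None,fx=4,fy=4,interpolation=cv2.INTER_CUBIC)
c=np.zeros((320,800,3),np.uint8);c[:,:420]=a;c[:220,424:800]=b;cv2.imwrite("pics/l.png",c);print(ctrl.get_obs()["clock"],ctrl.get_obs()["wrist_force"])
E
```

```text
{'t': 54.4, 'fu': -0.4, 'fv': -0.55, 'fz': 0.62, 'tau': -0.006, 'mz': -0.048, 'u': 6.85, 'v': 21.33}
56.1333 [-0.4623856  -0.00983155 -0.17703491]
```

View pics/l.png

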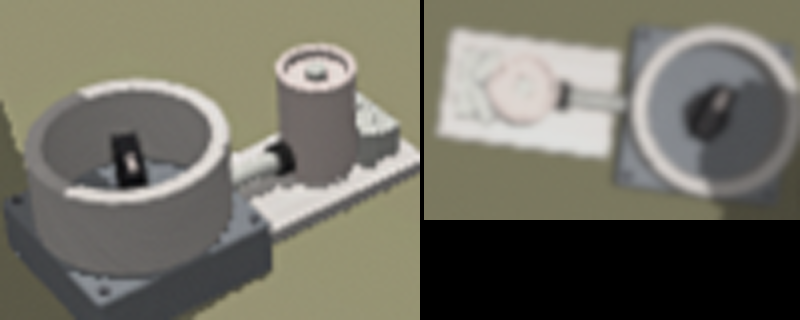

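The picture shows the housing upright at (316,110), pressed by the pad at (280,158) into the V-stop at (380,135). The hand is clear, so I hand it in.

```bash
python3 -c "
from rig import ctrl
ctrl.finish_job()"
```

```text
the job is handed in; nothing more can be done
```

I stood the loose white housing in the nest and let go. I then turned the knob about 1 rad clockwise with the shut fingers, pushing on the end of the blade, because the gripper commands only open fully or close. I withdrew and handed the job in at about 56 s of the 72 s allowed.

**Last checks:**
- **Position:** the final picture shows the housing upright, held between the pad and the V-stop, with the hand clear.
- **Clamping force:** it is inferred from the wrist force and moment, not measured directly. The moment method gives about 11–12 N and the knob's movement about 9.5 N. Both are inside the 6 to 20 N band.

**What went wrong or disagreed:**
- **First push:** the fingers slipped and pivoted around the blade's end near the home position. I backed out, looked again and pushed once more at a fixed angle.
- **Camera agreement:** the two cameras differed by up to about 4 mm on the clamp's position. I used the released housing's known position to reconcile them.
- **Collar force:** no direct collar reading exists. The wrist's total stayed at or below about 25 N. The peak came while pushing the blade, so most of it was probably the blade's resistance, but light collar contact during the slip cannot be ruled out.

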